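Dock the reference nozzle through the keeper flap

TASK

Load the brass reference nozzle for its leak check: set its carrier down in the open mouth of the dock's lane, flange towards the seal, and push it along the lane through the sprung one-way flap, on against the seal spring, until the flap shuts behind the carrier. Push no harder than about 25 N, then let the carrier ease back onto the shut flap and let go, so that the nozzle stays held between flap and seal. Leave the sleeves, the cover, the junction box and the supply toggle as they are.

Things in the scene. Friction and masses are not known exactly. Their poses are not given: they have to be found in the camera images.
- nozzle: Brass nozzle lying level in an aluminium carrier block 78 long (x) by 56 wide (y) by 24 high. Origin: centre of the block's underside; +x points forward, to the nozzle's flange (diameter 44, front face at x = +41, 2 ahead of the block). At the rear end a bell mouth of diameter 45. Mass 0.5 to 0.8 kg. Starts standing on the table.
- nozzle_grip (a point): Point on the nozzle's axis, 46 above the carrier's underside, over the block's centre (axes as nozzle). Here the nozzle is a plain cylinder of diameter 34 along x, smooth from 28 behind to 32 ahead of this point: grip it across y from above, keeping the fingertips at least 25 above the carrier's underside so that they pass over guides and flap.
- nozzle_flange (a point): Centre of the flange's front face, on the nozzle's axis, 41 ahead of nozzle_grip (axes as nozzle): this face meets the seal.
- dock: Dock fixed to the table: aluminium base plate 310 by 124 by 12 thick; its lane runs along +x. Origin: on the lane's centre line, at table height. Along x: bare apron from -160 to -105, guides flaring in (gap 80 to 59) from -105 to -72, then a straight lane 59 wide. Lane floor 12 above the table, guides 16 above the floor, seal block at the far end (x from 103) 62 above the table.
- lane_start (a point): Point on the lane floor's centre line at the mouth (dock x = -120, 12 above the table), axes as dock: with the carrier's origin here and its +x along the dock's +x, the carrier stands on the apron with its front between the flared guides, short of the flap. It is then pushed along +x.
- lane_latch (a point): Point on the lane floor's centre line (dock x = 52): the carrier's origin is about here when the flap shuts behind it. The head that carries flap and seal is clamped up to 6 nearer or farther along x, which is not measured, so the true place differs by as much from this point and must be felt. After shutting, the carrier comes back about 8 and rests on the flap.
- flap (a joint): Angle of the steel flap, a leaf 50 long, 20 high (top 34 above the table), on an upright sprung hinge at dock x = -40, y = +35 (plus or minus 6 in x, with the head). 0 = shut: it slants 35 degrees across the lane, free edge downstream at x = 4, and cannot swing towards the mouth. The carrier pushes it aside to +y, to about 0.54, with 2 to 10 N along the lane; it springs shut behind the carrier.
- seal (a joint): Travel in m of a sprung stem along the lane, 58 above the table, with a rubber face, diameter 34; 0 = free, face at dock x = 77 (plus or minus 6). The flange presses it along +x: 2 N at first, 4.5 N at 14 mm, where the stem stops and only the rubber yields, 8 N more per mm. The flap shuts 1 to 2 mm after that, at 8 to 17 N. Over 30 N harms it. Resting on the shut flap it stays pressed about 7 mm.
- sleeve_tray: Bystander: black tray 56 by 140 by 10 with three titanium tap sleeves, 50 high in all, loose on the table. Origin: centre of the underside.
- cover: Bystander: orange polycarbonate manifold cover, a hood 116 by 146 by 34 high, loose on the table. Origin: centre of the underside.
- junction_box: Bystander: grey die-cast junction box, 84 by 114 by 56 high, loose on the table. Origin: centre of the underside.
- toggle (a joint): Bystander: chrome supply toggle, 30 long, on a grey panel 70 by 110 by 32 fixed to the table at about x = 0.32, y = -0.2 m; 0 is off.
There are look-alikes about, which are no part of the job. What is shaped like the nozzle but blue is not meant.

How it is judged:
By the outcome, as a careful person would: the job done as asked, in the order asked, and still so for the second after the job is handed in, with the robot touching nothing.
It also fails if it takes over 58 s, if anything falls off the work surface, if the arm or the gripper's body presses on something with over 40 N, if the wrist force passes 120 N, or if a joint passes its speed limit or range.

ROBOT

A 7-joint arm with a two-finger parallel gripper is mounted at the origin on the work surface. World frame = base frame: x ahead of the robot, y to its left, z up, the work surface at z = 0. Lengths are in m, angles in rad, forces in N, time in s.
With the tool pointing down it reaches from about 0.35 to 0.9 m from the base axis. Payload 8.1 kg.
Tool frame: the origin (TCP) lies at the very end of the fingers, on their centre line; the grasp point (between the pads) lies 19 mm behind it; z points along the fingers, y is the direction in which the jaws open and shut (so a half turn about z gives the same grasp; the last joint's range is limited). The gripper opens to 92 mm and grips with 3 to 60 N. Pads are 19 mm wide; open, the fingers measure 130 mm over their backs; the gripper's body (75 mm by 190 mm) begins 47 mm behind the grasp point.
Start: joints at [-1.432, 0.434, 0.025, 1.573, -0.012, 1.134, -0.075], TCP at [0.15, 0.607, 0.227] pointing down, gripper open.
Joint ranges: [-2.62, 2.62], [-0.44, 2.09], [-1.27, 1.32], [0.08, 2.57], [-1.32, 4.46], [0.12, 2], [-2.74, 2.74]. Speed limits (rad/s): [2.22, 2.22, 3.01, 3.01, 3.14, 3.14, 3.14].

INTERFACE

Orientations are given as a rotation vector (axis times angle).
In Python, from workcell import env, imaging gives the robot as it stands.
- The arm moves only by the shell command python3 -m inch 'ROWS'. ROWS is JSON, a list of rows, each a list of 7 numbers: the shift along the tool's x, y, z in cm, then the turn, a rotation vector about the tool's x, y, z in degrees, then the closure, from -1 (fully open) to 1 (shut). A call has 1 to 5 rows; each row shifts and turns the pose as measured when the row begins, along the tool's axes as they then stand; what a row does not reach is not made up. A row lasts 1/12 s, in which the tool goes at most 41.7 mm and 7.16 degrees, less where a joint would pass 70% of its speed; a pose out of reach is approached as far as the arm can. A call with a gripper value outside its range is refused whole. The fingers move at their own pace and stop on an object; the grip force is fixed at half the most. Time passes only in rows, so rows that do not move let the fingers close. It gives the time, the measured TCP pose, the force and the opening at its end, in the units of the state.
- env.sense(): the state, without advancing time (a new reading comes with each control period).
- imaging.capture(name): name is "side" or "top" or "wrist"; returns a dict with "color" (384x512x3 uint8, blue, green, red), "fx", "fy", "cx", "cy" (pixels), "world_to_cam" (4x4, takes a point from world to camera coordinates); the wrist camera has in their place "mount" (4x4, takes a point from camera to tool coordinates, whose origin is the TCP and whose axes are the flange's). Camera axes: x right, y down, z forward; pixel columns grow to the right and rows downward; lengths in m; the calibration is good to about 2 mm. A picture is of the moment at which its call begins: read the wrist's pose just before it. There is no depth.
- env.close_job(): hands the job in, once; it reports no verdict.
The state is a dict: "time_s": time; "qpos": joint angles; "dq": joint speeds; "effort": joint torques, N m; "position": TCP position; "eef_rot": TCP orientation; "ft_force": force on the tool from outside, world axes, zero at the start; "torque": the same for the moment, N m; "grip_width": opening from 0.0 (shut) to 1.0 (fully open).
Only numpy, scipy, OpenCV 4.12 (cv2) and the standard library are available. Lean on these libraries where they do the work, as an engineer would, in place of code of your own. Each camera call takes 0.05 s, during which the arm holds its last target. There are 200 camera calls.

## Working session

There is one attempt and no reset: what is moved stays moved. The work goes in short steps, Python scripts to look and compute and a shell command to move; the robot and the scene stay as the last step left them, time stands still between calls to the robot, and variables do not carry over. Pictures are saved under pics/ and viewed, about 8 in all and at most 12, crops included, and the job is handed in when it is done.

```bash
mkdir -p pics; ls; python3 - <<'E'
from workcell import env, imaging
import cv2
s=env.sense();print({k:s[k] for k in("time_s","position","eef_rot","ft_force","grip_width")})
for n in("top","side"):
    c=imaging.capture(n);cv2.imwrite(f"pics/{n}0.png",c["color"]);print(n,c["fx"],c["cx"],c["cy"],c["world_to_cam"])
E
```

```text
pics
{'time_s': 0.0, 'position': array([0.14957837, 0.60631763, 0.22596108]), 'eef_rot': array([-3.79005130e-01, -3.11857310e+00,  2.40140609e-03]), 'ft_force': array([0.61567868, 0.09576249, 0.41685264]), 'grip_width': 0.9967338929637899}
top 380.0389622884091 259.16431637325155 191.8260832100769 [[-0.00199707 -0.99947106 -0.03245927 -0.01644462]
 [-0.99329397  0.0057349  -0.11547384  0.55090084]
 [ 0.11559891  0.03201098 -0.99278003  0.95487402]
 [ 0.          0.          0.          1.        ]]
side 445.9545627000673 252.57564526362881 192.4480894257944 [[ 0.96590226 -0.25879921  0.0074701  -0.51918814]
 [-0.17412711 -0.67069655 -0.72100339  0.12873089]
 [ 0.19160528  0.69511806 -0.69289126  1.26010436]
 [ 0.          0.          0.          1.        ]]
```

View pics/top0.png

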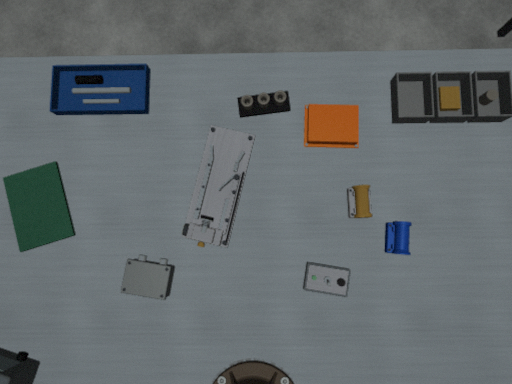

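View pics/side0.png

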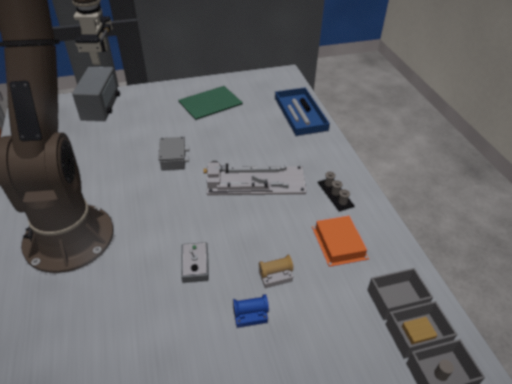

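Brass candidate: top (360,201) / side (276,268). Look-alikes: the blue nozzle at top (398,238) and a yellow piece in the grey tray at top (450,97). The dock runs from top (232,130) to (208,245), with its seal head (brass stub) at the bottom, near (205,230). Next I'll take enlarged crops of both.

```bash
python3 - <<'E'
import cv2, numpy as np
t=cv2.imread("pics/top0.png");s=cv2.imread("pics/side0.png")
a=cv2.resize(t[120:252,175:265],None,fx=4.5,fy=4.5,interpolation=cv2.INTER_CUBIC)
b=cv2.resize(t[175:225,335:385],None,fx=7,fy=7,interpolation=cv2.INTER_CUBIC)
c=cv2.resize(s[248:295,248:303],None,fx=6,fy=5,interpolation=cv2.INTER_CUBIC)
o=np.zeros((600,780,3),np.uint8);o[:a.shape[0],:a.shape[1]]=a;o[:350,410:760]=b;o[355:590,410:740]=c
o=np.clip(o*1.5,0,255).astype(np.uint8)
cv2.imwrite("pics/crop1.png",o)
E
```

```text
(no output)
```

View pics/crop1.png

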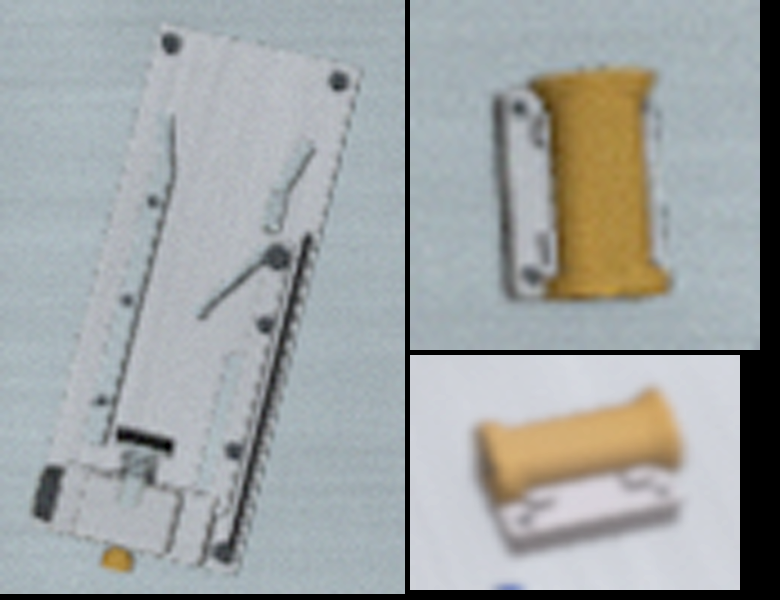

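```bash
cat > h.py <<'E'
import numpy as np
from scipy.spatial.transform import Rotation as R
from workcell import env, imaging
def cam(n):
    c=imaging.capture(n) if isinstance(n,str) else n
    return c
def w2c(c,s=None):
    if "world_to_cam" in c: return np.array(c["world_to_cam"])
    T=np.eye(4);T[:3,:3]=R.from_rotvec(s["eef_rot"]).as_matrix();T[:3,3]=s["position"]
    return np.linalg.inv(T@np.array(c["mount"]))
def back(c,M,u,v,z):
    d=M[:3,:3].T@np.array([(u-c["cx"])/c["fx"],(v-c["cy"])/c["fy"],1]);o=-M[:3,:3].T@M[:3,3]
    return o+d*(z-o[2])/d[2]
def proj(c,M,P):
    q=np.atleast_2d(P)@M[:3,:3].T+M[:3,3]
    return np.c_[c["fx"]*q[:,0]/q[:,2]+c["cx"],c["fy"]*q[:,1]/q[:,2]+c["cy"]]
E
python3 - <<'E'
from h import *
from scipy.optimize import least_squares
c=cam("top");M=w2c(c)
A=[(-160,-62,12,163,25),(-160,62,12,360,70),(150,62,12,238,572),(-105,-40,28,173,117),(-105,40,28,313,148),(-72,-29.5,28,174,178)]
A=np.array(A,float)
W=np.array([back(c,M,175+a[3]/4.5,120+a[4]/4.5,a[2]/1000)[:2] for a in A])
def T(p,L):
    c_,s_=np.cos(p[2]),np.sin(p[2]);return np.array([[c_,-s_],[s_,c_]])@(L/1000).T+np.array(p[:2])[:,None]
f=lambda p:(T(p,A[:,:2]).T-W).ravel()
r=least_squares(f,[.5,.1,3.0]);print("dock",r.x,np.degrees(r.x[2]));print((f(r.x)*1000).round(1).reshape(-1,2))
p=r.x;print("start",T(p,np.array([[-120,0.]])).ravel(),"latch",T(p,np.array([[52,0.]])).ravel())
# hinge and seal in dock coords
for n,u,v,z in(("hinge",277,257,.034),("sealL",118,434,.075),("sealR",172,446,.075)):
    w=back(c,M,175+u/4.5,120+v/4.5,z)[:2]-p[:2];cc,ss=np.cos(p[2]),np.sin(p[2]);print(n,1000*np.array([cc*w[0]+ss*w[1],-ss*w[0]+cc*w[1]]))
for n,u,v,z in(("far",593,72,.046),("near",608,292,.046),("blkfar",503,92,.024),("blknear",514,297,.024)):
    print(n,back(c,M,335+(u-410)/7,175+v/7,z))
print(imaging.capture("wrist")["mount"])
print(R.from_rotvec(env.sense()["eef_rot"]).as_matrix().round(3))
E
```

```text
dock [0.56405513 0.08837525 2.90591365] 166.49658776654306
[[-0.8 -0.6]
 [-0.7 -2.2]
 [-4.6 -0.9]
 [ 1.1  0.1]
 [ 1.8  5. ]
 [ 3.2 -1.4]]
start [0.68073785 0.06035486] latch [0.51349262 0.10051742]
hinge [-35.99710312  40.8753188 ]
sealL [ 84.82246487 -15.86151768]
sealR [84.34517881 14.78185166]
far [ 0.56439456 -0.27830247  0.046     ]
near [ 0.484605   -0.28103777  0.046     ]
blkfar [ 0.56002389 -0.2501144   0.024     ]
blknear [ 0.4839816  -0.25193622  0.024     ]
[[ 8.29751291e-06 -9.62582811e-01 -2.70987698e-01  7.24305725e-02]
 [ 9.99999898e-01 -1.14333512e-04  4.36746710e-04 -5.25604025e-04]
 [-4.51387851e-04 -2.70987674e-01  9.62582712e-01 -1.57067485e-01]
 [ 0.00000000e+00  0.00000000e+00  0.00000000e+00  1.00000000e+00]]
[[-0.971  0.239 -0.   ]
 [ 0.239  0.971 -0.001]
 [-0.    -0.001 -1.   ]]
```

The brass nozzle's centre is about (0.523, -0.280), with its axis about 2° off world x. The lane heads 166.5°. The start wrist heading already fits the dock. I'll move in an outward arc towards the nozzle.

```bash
python3 -m inch '[[-3.2,-2.6,0,0,0,0,-1],[-3.2,-2.6,0,0,0,0,-1],[-3.2,-2.6,0,0,0,0,-1],[-3.2,-2.6,0,0,0,0,-1],[-3.2,-2.6,0,0,0,0,-1]]'; python3 -m inch '[[-3.2,-2.6,0,0,0,0,-1],[-3.2,-2.6,0,0,0,0,-1],[-3.2,-2.6,0,0,0,0,-1],[-3.2,-2.6,0,0,0,0,-1],[-3.2,-2.6,0,0,0,0,-1]]'
```

```text
time_s: 0.62
position: [0.2684, 0.4448, 0.2233]
eef_rot: [-0.352, -3.117, -0.0]
ft_force: [0.5, 0.6, 0.5]
grip_width: 0.995
time_s: 1.03
position: [0.3949, 0.279, 0.2227]
eef_rot: [-0.35, -3.117, -0.002]
ft_force: [1.4, 0.3, -1.0]
grip_width: 0.995
```

```bash
python3 -m inch '[[-1.8,-3.7,0,0,0,0,-1],[-1.8,-3.7,0,0,0,0,-1],[-1.8,-3.7,0,0,0,0,-1],[-1.8,-3.7,0,0,0,0,-1],[-1.8,-3.7,0,0,0,0,-1]]'; python3 -m inch '[[-1.8,-3.7,0,0,0,0,-1],[-1.8,-3.7,0,0,0,0,-1],[-1.8,-3.7,0,0,0,0,-1],[-1.8,-3.7,0,0,0,0,-1],[-1.8,-3.7,0,0,0,0,-1]]'
```

```text
time_s: 1.45
position: [0.4438, 0.0766, 0.2226]
eef_rot: [-0.353, -3.12, -0.005]
ft_force: [0.7, -0.7, 0.0]
grip_width: 1.0
time_s: 1.87
position: [0.4884, -0.1269, 0.2227]
eef_rot: [0.351, 3.121, 0.008]
ft_force: [1.4, 0.8, -0.3]
grip_width: 1.0
```

```bash
python3 -m inch '[[-1.8,-3.7,0,0,0,-5,-1],[-1.0,-3.7,0,0,0,-5,-1],[0,-2,0,0,0,-5,-1],[0,0,0,0,0,0,-1]]'; python3 - <<'E'
from h import *
import cv2
s=env.sense();c=cam("wrist");M=w2c(c,s);np.savez("w1.npz",M=M,k=[c["fx"],c["fy"],c["cx"],c["cy"]])
print(s["position"],s["eef_rot"]);Rm=R.from_rotvec(s["eef_rot"]).as_matrix();print(np.degrees(np.arctan2(Rm[1,0],Rm[0,0])))
cv2.imwrite("pics/w1.png",c["color"])
print(proj(c,M,[[.5225,-.2795,.046]]))
E
```

```text
time_s: 2.2
position: [0.5009, -0.2381, 0.2223]
eef_rot: [-0.065, 3.139, -0.001]
ft_force: [-0.8, -0.3, 1.4]
grip_width: 1.0
[ 0.50086402 -0.23813752  0.22233231] [-6.48297852e-02  3.13873670e+00 -6.85419671e-04]
-177.6334477862592
[[224.76417692 188.48481431]]
```

View pics/w1.png

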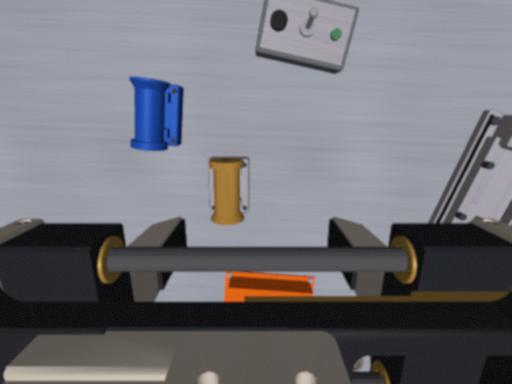

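Wrist view: the brass nozzle is at (228,190), the blue one at (150,112), and the toggle panel is above. I'll take a close crop to tell flange from bell.

```bash
python3 - <<'E'
import cv2
t=cv2.imread("pics/w1.png")
cv2.imwrite("pics/w1c.png",cv2.resize(t[148:230,195:263],None,fx=7,fy=7,interpolation=cv2.INTER_CUBIC))
E
```

```text
(no output)
```

View pics/w1c.png

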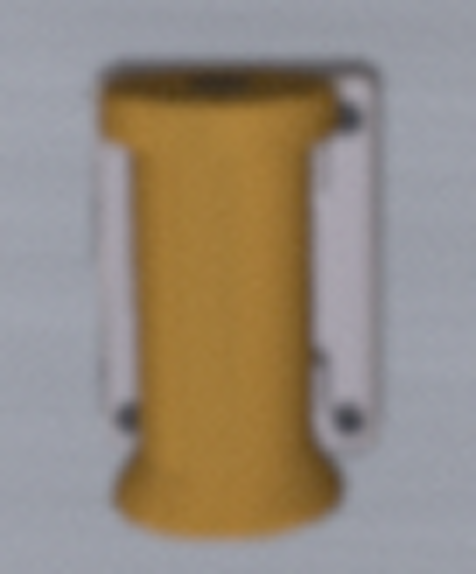

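The near-robot end has the stepped flange and the far end the bell. So the nozzle's +x points towards the robot, and no half turn is needed.

```bash
python3 - <<'E'
from h import *
d=np.load("w1.npz");M=d["M"];c=dict(zip(["fx","fy","cx","cy"],d["k"]))
b=lambda u,v,z:back(c,M,195+(u+.5)/7-.5,148+(v+.5)/7-.5,z)
f=b(221,145,.046);r=b(225.5,445,.046);print("step x=+32",f,"bell x=-28",r,"len",np.linalg.norm(f-r))
for n,u,v in(("blkFR",380,70),("blkRR",375,452),("midR",377,262),("midL",97,262),("screwFR",347,118),("screwRR",347,419),("screwRL",128,419)):print(n,b(u,v,.024))
E
```

```text
step x=+32 [ 0.49564025 -0.27796767  0.046     ] bell x=-28 [ 0.55384724 -0.27653365  0.046     ] len 0.058224655774678266
blkFR [ 0.48417978 -0.24995986  0.024     ]
blkRR [ 0.56241175 -0.24837599  0.024     ]
midR [ 0.52236753 -0.24928309  0.024     ]
midL [ 0.52465991 -0.30465285  0.024     ]
screwFR [ 0.49378021 -0.25603473  0.024     ]
screwRR [ 0.55552434 -0.25428008  0.024     ]
screwRL [ 0.55736221 -0.29864725  0.024     ]
```

```bash
python3 -m inch '[[-1.0,-2.0,1,0,0,1,-1],[-1.0,-2.0,2,0,0,0,-1],[0,0,3,0,0,0,-1],[0,0,3,0,0,0,-1],[0,0,0,0,0,0,-1]]'; cat > p.py <<'E'
from h import *
import sys
s=env.sense();Rm=R.from_rotvec(s["eef_rot"]).as_matrix()
t=np.array([float(a) for a in sys.argv[1:4]]);h=float(sys.argv[4])
x=Rm[:,0];cur=np.degrees(np.arctan2(x[1],x[0]))
print("t",s["time_s"],"pos",s["position"].round(4),"head",round(cur%360,2),"tilt",np.degrees(Rm[:2,2]).round(2),"F",s["ft_force"].round(1),"w",round(s["grip_width"]*92,1))
print("tool shift cm",(Rm.T@(t-s["position"])*100).round(2),"turn z",round(-((h-cur+180)%360-180),2))
E
python3 p.py .5235 -.2775 .028 181.3
```

```text
time_s: 2.67
position: [0.5263, -0.2708, 0.1307]
eef_rot: [-0.024, 3.134, 0.006]
ft_force: [-1.5, 1.7, 0.5]
grip_width: 1.0
t 2.6667 pos [ 0.5263 -0.2708  0.1307] head 180.87 tilt [0.42 0.22] F [-1.5  1.7  0.5] w 92.0
tool shift cm [ 0.37 -0.7  10.27] turn z -0.43
```

```bash
python3 -m inch '[[0.4,-0.7,1,0.2,0.4,-0.4,-1],[0,0,2.0,0,0,0,-1],[0,0,2.5,0,0,0,-1],[0,0,2.0,0,0,0,-1],[0,0,0,0,0,0,-1]]'; python3 p.py .5235 -.2775 .028 181.3
```

```text
time_s: 3.08
position: [0.5255, -0.2741, 0.0575]
eef_rot: [-0.042, 3.138, 0.001]
ft_force: [-0.9, 0.4, 0.6]
grip_width: 1.003
t 3.0833 pos [ 0.5255 -0.2741  0.0575] head 181.52 tilt [0.21 0.02] F [-0.9  0.4  0.6] w 92.2
tool shift cm [ 0.22 -0.34  2.95] turn z 0.22
```

```bash
python3 -m inch '[[0.3,-0.5,1.5,0,0.2,0.2,-1],[0,0,1.0,0,0,0,-1],[0,0,0.5,0,0,0,-1],[0,0,0,0,0,0,-1]]'; python3 p.py .5235 -.2775 .028 181.3
```

```text
time_s: 3.42
position: [0.5256, -0.2782, 0.0314]
eef_rot: [-0.039, 3.137, -0.001]
ft_force: [-0.5, 0.5, 0.9]
grip_width: 1.003
t 3.4167 pos [ 0.5256 -0.2782  0.0314] head 181.44 tilt [ 0.25 -0.02] F [-0.5  0.5  0.9] w 92.3
tool shift cm [0.21 0.07 0.34] turn z 0.14
```

```bash
python3 -m inch '[[0.3,0.1,0.4,0,0.2,0.2,-1],[0.1,0,0.1,0,0,0,-1],[0,0,0,0,0,0,1],[0,0,0,0,0,0,1],[0,0,0,0,0,0,1]]';python3 -m inch '[[0,0,0,0,0,0,1],[0,0,0,0,0,0,1],[0,0,0,0,0,0,1],[0,0,0,0,0,0,1],[0,0,0,0,0,0,1]]'; python3 p.py .5235 -.2775 .028 181.3
```

```text
time_s: 3.83
position: [0.5235, -0.2771, 0.0296]
eef_rot: [-0.035, 3.136, -0.002]
ft_force: [-0.3, 0.6, 0.2]
grip_width: 0.83
time_s: 4.25
position: [0.524, -0.2773, 0.0304]
eef_rot: [-0.035, 3.135, -0.003]
ft_force: [0.7, 0.6, -0.3]
grip_width: 0.466
t 4.25 pos [ 0.524  -0.2773  0.0304] head 181.27 tilt [ 0.36 -0.11] F [ 0.7  0.6 -0.3] w 42.9
tool shift cm [ 0.05 -0.01  0.24] turn z -0.03
```

```bash
python3 -m inch '[[0,0,0.3,0,0.3,0,1],[0,0,0,0,0,0,1],[0,0,0,0,0,0,1],[0,0,0,0,0,0,1],[0,0,0,0,0,0,1]]'; python3 p.py .5235 -.2775 .028 181.3;python3 -m inch '[[0,0,-1,0,0,0,1],[0,0,-1,0,0,0,1],[0,0,-2,0,0,0,1],[0,0,-2,0,0,0,1],[0,0,-2,0,0,0,1]]'; python3 p.py .6807 .0604 .090 166.5
```

```text
time_s: 4.67
position: [0.524, -0.2769, 0.0272]
eef_rot: [-0.035, 3.141, -0.002]
ft_force: [-0.4, 0.2, 0.8]
grip_width: 0.365
t 4.6667 pos [ 0.524  -0.2769  0.0272] head 181.29 tilt [ 0.01 -0.07] F [-0.4  0.2  0.8] w 33.6
tool shift cm [ 0.05 -0.06 -0.08] turn z -0.01
time_s: 5.08
position: [0.5179, -0.2741, 0.1051]
eef_rot: [0.034, -3.127, -0.007]
ft_force: [0.3, -0.2, -7.9]
grip_width: 0.362
t 5.0833 pos [ 0.5179 -0.2741  0.1051] head 181.25 tilt [-0.86  0.23] F [ 0.3 -0.2 -7.9] w 33.3
tool shift cm [-17.02  33.08   1.4 ] turn z 14.75
```

```bash
python3 -m inch '[[-1.6,3.2,-0.4,-0.2,-0.4,0,1],[-1.6,3.3,-0.4,0,-0.4,0,1],[-1.6,3.3,-0.2,0,0,1.5,1],[-1.6,3.3,0,0,0,2,1],[-1.6,3.3,0,0,0,2,1]]'; python3 -m inch '[[-1.6,3.3,0,0,0,2,1],[-1.4,3.3,0,0,0,2,1],[-1.2,3.3,0,0,0,2,1],[-1.1,3.0,0,0,0,2,1],[-1,2.5,0,0,0,2,1]]';python3 p.py .6807 .0604 .090 166.5
```

```text
time_s: 5.5
position: [0.5955, -0.1199, 0.1243]
eef_rot: [0.154, 3.135, -0.002]
ft_force: [0.0, -0.2, -7.6]
grip_width: 0.364
time_s: 5.92
position: [0.6832, 0.0333, 0.1263]
eef_rot: [-0.437, -3.11, 0.0]
ft_force: [0.1, -0.0, -7.6]
grip_width: 0.364
t 5.9167 pos [0.6832 0.0333 0.1263] head 164.01 tilt [-0.07  0.01] F [ 0.1 -0.  -7.6] w 33.4
tool shift cm [0.98 2.54 3.64] turn z -2.49
```

```bash
python3 -m inch '[[1.0,2.0,0,0,0,-2.2,1],[0,0.5,0,0,0,0,1],[0,0,0,0,0,0,1]]';python3 p.py .6807 .0604 .090 166.5; python3 - <<'E'
from h import *
import cv2
s=env.sense();c=cam("wrist");M=w2c(c,s);np.savez("w2.npz",M=M,k=[c["fx"],c["fy"],c["cx"],c["cy"]])
t=c["color"];cv2.imwrite("pics/w2.png",t)
cv2.imwrite("pics/w2c.png",cv2.resize(t[0:250,120:400],None,fx=2.4,fy=2.4,interpolation=cv2.INTER_CUBIC))
E
```

```text
time_s: 6.17
position: [0.6813, 0.0721, 0.1256]
eef_rot: [-0.361, -3.117, -0.004]
ft_force: [-0.1, 0.4, -7.1]
grip_width: 0.363
t 6.1667 pos [0.6813 0.0721 0.1256] head 166.8 tilt [-0.17  0.18] F [-0.1  0.4 -7.1] w 33.4
tool shift cm [-0.22 -1.16  3.56] turn z 0.3
```

View pics/w2c.png

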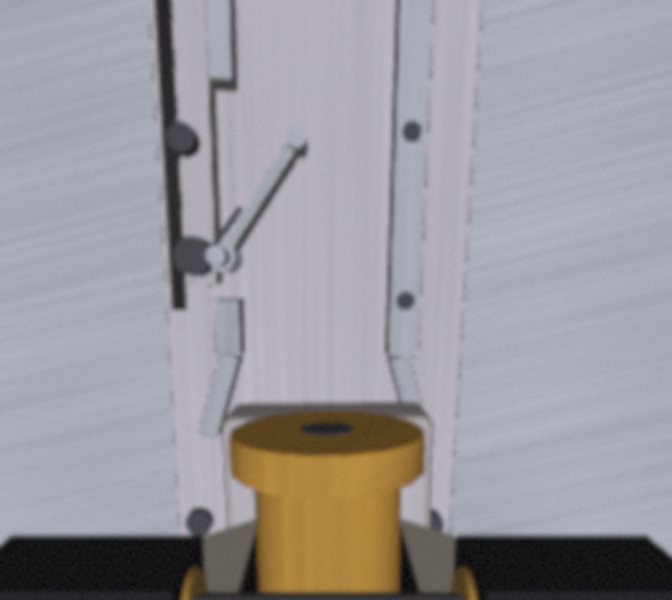

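```bash
python3 - <<'E'
from h import *
d=np.load("w2.npz");M=d["M"];c=dict(zip(["fx","fy","cx","cy"],d["k"]))
b=lambda u,v,z:back(c,M,120+(u+.5)/2.4-.5,(v+.5)/2.4-.5,z)
hd=lambda p,q:np.degrees(np.arctan2(*(q-p)[1::-1]))
R0,R1=b(391,352,.028),b(401,2,.028);L0,L1=b(240,353,.028),b(235,5,.028)
P0,P1=b(452,500,.012),b(481,20,.012);Q0,Q1=b(179,500,.012),b(153,40,.012)
print("head R",hd(R0,R1),"L",hd(L0,L1),"plateR",hd(P0,P1),"plateL",hd(Q0,Q1))
h=np.radians(166.5);u=np.array([np.cos(h),np.sin(h)]);n=np.array([-u[1],u[0]])
o=np.array([.56406,.08838])
for k,p in dict(R0=R0,R1=R1,L0=L0,L1=L1,P0=P0,P1=P1,Q0=Q0,Q1=Q1,hinge=b(217,258,.036),flapend=b(299,143,.034),flare=b(220,435,.028)).items():
    w=p[:2]-o;print(k,p[:2].round(4),"dock mm",(w@u*1000).round(1),(w@n*1000).round(1))
E
```

```text
head R 166.6467061063082 L 165.48898471319464 plateR 166.49292479095914 plateL 166.2515254619364
R0 [0.644  0.1061] dock mm -73.6 -35.9
R1 [0.5267 0.134 ] dock mm 47.0 -35.6
L0 [0.6307 0.0476] dock mm -74.3 24.1
L1 [0.5145 0.0777] dock mm 45.7 22.0
P0 [0.7172 0.1206] dock mm -141.4 -67.1
P1 [0.5338 0.1647] dock mm 47.2 -67.1
Q0 [0.689 0.001] dock mm -141.9 55.8
Q1 [0.5124 0.0442] dock mm 39.9 55.0
hinge [0.5944 0.0498] dock mm -38.5 30.4
flapend [0.5632 0.0887] dock mm 1.0 -0.1
flare [0.6611 0.0307] dock mm -107.9 33.4
```

```bash
python3 - <<'E'
from h import *
import cv2
d=np.load("w2.npz");M=d["M"];c=dict(zip(["fx","fy","cx","cy"],d["k"]))
m=imaging.capture("wrist")["mount"];C=np.linalg.inv(m)
for n,P in dict(flangetopedge=[.041,0,-.019-.022],flangeL=[.041,.022,-.019],flangeR=[.041,-.022,-.019],faceC=[.041,0,-.019],cylL=[.02,.017,-.019],cylR=[.02,-.017,-.019]).items():
    q=proj(c,C,[P])[0];print(n,((q-[120,0])*2.4).round(1))
# side & top predictions for two dock hypotheses
t=imaging.capture("top");s=imaging.capture("side");cv2.imwrite("pics/side2.png",s["color"]);cv2.imwrite("pics/top2.png",t["color"])
h=np.radians(166.4);u=np.array([np.cos(h),np.sin(h)]);n=np.array([-u[1],u[0]])
for k,sh in(("top",(0,0)),("wrist",(-2,-6))):
    o=np.array([.56406,.08838])+(u*sh[0]+n*sh[1])/1000
    for x,y in((-160,-62),(-160,62),(150,62),(150,-62)):
        P=[*(o+(u*x+n*y)/1000),.012];print(k,x,y,"top",proj(t,w2c(t),[P])[0].round(1),"side",proj(s,w2c(s),[P])[0].round(1))
T=np.vstack([cv2.resize(s["color"][155:205,195:315],None,fx=6,fy=6,interpolation=cv2.INTER_CUBIC)])
cv2.imwrite("pics/s2c.png",T)
E
```

```text
flangetopedge [330.5 449.2]
flangeL [429.1 423.3]
flangeR [231.1 423.3]
faceC [330.1 423.3]
cylL [403.6 512. ]
cylR [256.5 512. ]
top -160 -62 top [211.5 125.8] side [301.5 167.5]
top -160 62 top [255.9 135.9] side [305.7 193.6]
top 150 62 top [228.1 248.9] side [205.3 194.8]
top 150 -62 top [182.5 237.7] side [207.3 168.5]
wrist -160 -62 top [209.6 124.7] side [301.9 166.3]
wrist -160 62 top [253.9 134.7] side [306.1 192.3]
wrist 150 62 top [226.1 247.6] side [206.  193.4]
wrist 150 -62 top [180.5 236.4] side [208.  167.3]
```

View pics/s2c.png

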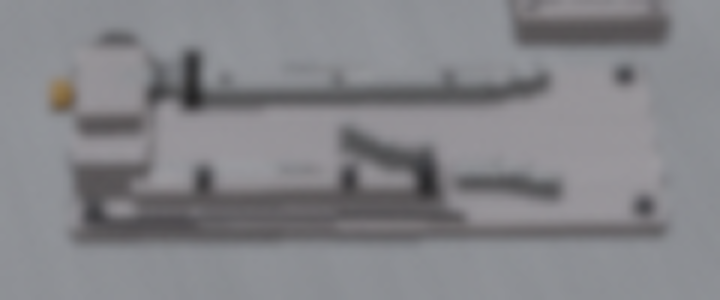

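Side view: the near plate edge sits at v≈193 and the rear corner at v≈165. That agrees with the wrist-camera dock estimate, about 6 mm to -y of the first one in dock axes. I'll use the wrist one: origin (0.5674, 0.0937), heading 166.4°.

```bash
python3 -m inch '[[0,-0.6,1.5,-0.2,-0.2,0.4,1],[0,-0.2,1.5,0,0,0,1],[0,0,1.5,0,0,0,1],[0,0,0,0,0,0,1]]';python3 p.py .681 .066 .040 166.4
```

```text
time_s: 6.7
position: [0.6793, 0.0513, 0.0821]
eef_rot: [0.395, 3.112, 0.003]
ft_force: [-0.9, -0.1, -9.1]
grip_width: 0.362
t 6.7 pos [0.6793 0.0513 0.0821] head 165.55 tilt [0.27 0.07] F [-0.9 -0.1 -9.1] w 33.3
tool shift cm [0.22 1.45 4.21] turn z -0.85
```

```bash
python3 -m inch '[[0.2,1.0,1,0,0.2,-0.8,1],[0,0.3,1,0,0,0,1],[0,0,0,0,0,0,1],[0,0,0,0,0,0,1]]';python3 p.py .681 .066 .040 166.4
```

```text
time_s: 7.03
position: [0.6814, 0.0618, 0.0623]
eef_rot: [0.379, 3.117, 0.002]
ft_force: [0.2, -0.1, -6.1]
grip_width: 0.363
t 7.0333 pos [0.6814 0.0618 0.0623] head 166.15 tilt [0.12 0.06] F [ 0.2 -0.1 -6.1] w 33.4
tool shift cm [0.14 0.39 2.23] turn z -0.25
```

```bash
python3 -m inch '[[0.1,0.4,0.8,0,0.1,-0.3,1],[0,0,0.7,0,0,0,1],[0,0,0.3,0,0,0,1],[0,0,0,0,0,0,1]]';python3 p.py .681 .066 .040 166.4
```

```text
time_s: 7.37
position: [0.6824, 0.0673, 0.0437]
eef_rot: [0.368, 3.118, 0.004]
ft_force: [-0.4, -0.3, -8.3]
grip_width: 0.358
t 7.3667 pos [0.6824 0.0673 0.0437] head 166.55 tilt [0.13 0.12] F [-0.4 -0.3 -8.3] w 33.0
tool shift cm [ 0.1  -0.16  0.37] turn z 0.15
```

```bash
python3 -m inch '[[0,-0.2,0.3,0.1,0.1,0.1,1],[0,0,0.2,0,0,0,1],[0,0,0,0,0,0,1]]';python3 p.py .681 .066 .039 166.4
```

```text
time_s: 7.62
position: [0.6822, 0.0648, 0.0394]
eef_rot: [0.371, 3.119, 0.001]
ft_force: [0.1, -0.1, -7.7]
grip_width: 0.359
t 7.6167 pos [0.6822 0.0648 0.0394] head 166.44 tilt [0.03 0.03] F [ 0.1 -0.1 -7.7] w 33.0
tool shift cm [0.14 0.09 0.04] turn z 0.04
```

```bash
python3 -m inch '[[0,0,0.2,0,0,0,1],[0,0,0,0,0,0,1]]';python3 p.py .681 .066 .039 166.4
```

```text
time_s: 7.78
position: [0.6825, 0.0647, 0.0398]
eef_rot: [0.372, 3.118, 0.003]
ft_force: [0.5, -0.5, -8.1]
grip_width: 0.363
t 7.7833 pos [0.6825 0.0647 0.0398] head 166.41 tilt [0.09 0.1 ] F [ 0.5 -0.5 -8.1] w 33.4
tool shift cm [0.18 0.09 0.08] turn z 0.01
```

```bash
python3 -m inch '[[0,0.1,0.4,0,0,0,1],[0,0,0.3,0,0,0,1],[0,0,0.2,0,0,0,1]]';python3 p.py .681 .066 .039 166.4
```

```text
time_s: 8.03
position: [0.684, 0.0646, 0.0386]
eef_rot: [0.372, 3.115, 0.007]
ft_force: [-7.5, 1.9, 7.7]
grip_width: 0.36
t 8.0333 pos [0.684  0.0646 0.0386] head 166.37 tilt [0.31 0.22] F [-7.5  1.9  7.7] w 33.1
tool shift cm [ 0.33  0.07 -0.04] turn z -0.03
```

```bash
cat > f.py <<'E'
from h import *
s=env.sense();u=np.array([-.972,.2351]);n=np.array([-.2351,-.972]);w=s["position"][:2]-np.array([.56741,.09374])
Rm=R.from_rotvec(s["eef_rot"]).as_matrix();F=s["ft_force"]
print("t",round(s["time_s"],2),"dock x,y",(w@u*1000).round(1),(w@n*1000).round(1),"z",(s["position"][2]*1000).round(1),"head",np.degrees(np.arctan2(Rm[1,0],Rm[0,0])).round(2),"tilt",np.degrees(Rm[:2,2]).round(2),"push",(-F[:2]@u).round(1),"side",(F[:2]@n).round(1),"Fz",F[2].round(1),"w",round(s["grip_width"]*92,1))
E
python3 -m inch '[[0,0,-0.1,0.2,0.2,0,1],[0.5,0,0,0,0,0,1],[0.8,0,0,0,0,0,1],[0.8,0,0,0,0,0,1],[0,0,0,0,0,0,1]]';python3 f.py
```

```text
time_s: 8.45
position: [0.6618, 0.0698, 0.0387]
eef_rot: [0.373, 3.118, 0.002]
ft_force: [-1.2, 0.7, -6.7]
grip_width: 0.363
t 8.45 dock x,y -97.3 1.1 z 38.7 head 166.34 tilt [0.09 0.05] push -1.4 side -0.4 Fz -6.7 w 33.4
```

```bash
python3 -m inch '[[0.6,0.1,0.1,0,0,0,1],[0.6,0.05,0,0,0,0,1],[0.6,0,0.1,0,0,0,1],[0.6,0,0,0,0,0,1]]';python3 f.py;python3 -m inch '[[0.6,0,0,0,0,0,1],[0.6,0,0,0,0,0,1],[0.6,0,0,0,0,0,1],[0.6,0,0,0,0,0,1]]';python3 f.py
```

```text
time_s: 8.78
position: [0.6432, 0.076, 0.039]
eef_rot: [0.373, 3.105, 0.001]
ft_force: [0.8, 0.4, -7.7]
grip_width: 0.361
t 8.78 dock x,y -77.9 -0.6 z 39.0 head 166.29 tilt [ 0.81 -0.05] push 0.6 side -0.6 Fz -7.7 w 33.2
time_s: 9.12
position: [0.6231, 0.0818, 0.0409]
eef_rot: [0.372, 3.094, 0.003]
ft_force: [6.6, -1.4, -7.7]
grip_width: 0.362
t 9.12 dock x,y -57.0 -1.5 z 40.9 head 166.28 tilt [ 1.48 -0.08] push 6.7 side -0.2 Fz -7.7 w 33.3
```

```bash
python3 -m inch '[[0.5,0,0.2,0,0.8,0,1],[0.5,-0.05,0.1,0,0.6,0,1],[0.5,-0.05,0.1,0,0.4,0,1]]';python3 f.py;python3 -m inch '[[0.6,0,0.1,0,0.3,0,1],[0.6,0,0.1,0,0.3,0,1],[0.6,0,0,0,0.3,0,1]]';python3 f.py
```

```text
time_s: 9.37
position: [0.6131, 0.084, 0.0395]
eef_rot: [0.376, 3.112, 0.01]
ft_force: [4.2, 0.8, -4.7]
grip_width: 0.361
t 9.37 dock x,y -46.7 -1.2 z 39.5 head 166.23 tilt [0.45 0.33] push 3.9 side -1.8 Fz -4.7 w 33.2
time_s: 9.62
position: [0.6003, 0.0871, 0.0399]
eef_rot: [0.378, 3.116, 0.014]
ft_force: [2.1, 0.5, -7.7]
grip_width: 0.362
t 9.62 dock x,y -33.6 -1.3 z 39.9 head 166.15 tilt [0.24 0.5 ] push 1.9 side -1.0 Fz -7.7 w 33.3
```

```bash
python3 -m inch '[[0.7,0,0.2,0.3,0.3,-0.2,1],[0.7,0,0.1,0.2,0.3,0,1],[0.7,0,0.1,0,0.3,0,1],[0.7,0,0.1,0,0.3,0,1]]';python3 f.py;python3 -m inch '[[0.6,0,0.1,0,0.3,0,1],[0.6,0,0.1,0,0.3,0,1],[0.6,0,0.1,0,0.3,0,1],[0.3,0,0,0,0,0,1]]';python3 f.py
```

```text
time_s: 9.95
position: [0.5824, 0.0915, 0.0395]
eef_rot: [0.376, 3.116, 0.005]
ft_force: [0.8, 0.6, -8.0]
grip_width: 0.361
t 9.95 dock x,y -15.1 -1.3 z 39.5 head 166.22 tilt [0.19 0.15] push 0.6 side -0.7 Fz -8.0 w 33.3
time_s: 10.28
position: [0.5662, 0.0955, 0.0392]
eef_rot: [-0.379, -3.118, -0.008]
ft_force: [3.1, -0.6, -7.1]
grip_width: 0.36
t 10.28 dock x,y 1.6 -1.4 z 39.2 head 166.15 tilt [0.01 0.3 ] push 3.1 side -0.2 Fz -7.1 w 33.1
```

```bash
python3 -m inch '[[0.6,0,0.1,0.3,0.3,-0.3,1],[0.6,0,0.1,0,0.3,0,1],[0.6,0,0.1,0,0.3,0,1],[0.6,0,0,0,0,0,1]]';python3 f.py;python3 -m inch '[[0.4,0,0.1,0.2,0.3,-0.1,1],[0.4,0,0.1,0,0.2,0,1],[0.4,0,0.1,0,0.2,0,1]]';python3 f.py
```

```text
time_s: 10.62
position: [0.5482, 0.0997, 0.0392]
eef_rot: [-0.372, -3.116, -0.003]
ft_force: [1.5, 0.1, -7.5]
grip_width: 0.361
t 10.62 dock x,y 20.0 -1.3 z 39.2 head 166.37 tilt [-0.2   0.12] push 1.4 side -0.4 Fz -7.5 w 33.3
time_s: 10.87
position: [0.541, 0.1015, 0.0388]
eef_rot: [-0.37, -3.114, 0.001]
ft_force: [8.1, -4.0, 1.0]
grip_width: 0.362
t 10.87 dock x,y 27.5 -1.4 z 38.8 head 166.43 tilt [-0.33  0.02] push 8.9 side 2.0 Fz 1.0 w 33.3
```

```bash
python3 -m inch '[[0.4,0,0,0,0,0,1],[0.4,0,0,0,0,0,1],[0.4,0,0,0,0,0,1]]';python3 f.py;python3 -m inch '[[0.3,0,0,0,0,0,1],[0.3,0,0,0,0,0,1]]';python3 f.py
```

```text
time_s: 11.12
position: [0.5289, 0.1044, 0.0389]
eef_rot: [-0.37, -3.114, 0.002]
ft_force: [4.9, -2.1, -1.5]
grip_width: 0.365
t 11.12 dock x,y 39.9 -1.3 z 38.9 head 166.45 tilt [-0.3  -0.03] push 5.3 side 0.9 Fz -1.5 w 33.6
time_s: 11.28
position: [0.5232, 0.1058, 0.039]
eef_rot: [-0.37, -3.116, 0.003]
ft_force: [6.1, -1.9, -4.5]
grip_width: 0.364
t 11.28 dock x,y 45.8 -1.3 z 39.0 head 166.46 tilt [-0.21 -0.07] push 6.4 side 0.4 Fz -4.5 w 33.5
```

Now against the seal. Finer steps from here.

```bash
for i in 1; do python3 -m inch '[[0.3,0,0,0,0,0,1]]' >/dev/null; python3 f.py; python3 -m inch '[[0.3,0,0,0,0,0,1]]'>/dev/null; python3 f.py; python3 -m inch '[[0.3,0,0,0,0,0,1]]'>/dev/null; python3 f.py; done
```

```text
t 11.37 dock x,y 48.6 -1.3 z 39.1 head 166.47 tilt [-0.14 -0.1 ] push 7.3 side 0.3 Fz -6.1 w 33.1
t 11.45 dock x,y 51.2 -1.3 z 39.1 head 166.47 tilt [-0.06 -0.12] push 8.1 side -0.3 Fz -5.9 w 33.7
t 11.53 dock x,y 53.7 -1.3 z 39.2 head 166.48 tilt [ 0.03 -0.15] push 7.8 side 1.2 Fz -6.4 w 33.1
```

```bash
python3 -m inch '[[0.25,0,0,0,0,0,1]]' >/dev/null; python3 f.py; python3 -m inch '[[0.2,0,0,0,0,0,1]]'>/dev/null; python3 f.py
```

```text
t 11.62 dock x,y 55.8 -1.3 z 39.2 head 166.48 tilt [ 0.11 -0.17] push 8.7 side 0.1 Fz -8.2 w 33.2
t 11.7 dock x,y 56.6 -1.3 z 39.3 head 166.48 tilt [ 0.27 -0.21] push 13.8 side 0.6 Fz -10.7 w 33.5
```

```bash
python3 -m inch '[[0.2,0,0,0,0,0,1]]' >/dev/null; python3 f.py
```

```text
t 11.78 dock x,y 56.7 -1.3 z 39.4 head 166.47 tilt [ 0.5  -0.27] push 14.5 side 0.3 Fz -13.3 w 33.2
```

```bash
python3 -m inch '[[0.25,0,0.1,0.1,0.3,0,1]]' >/dev/null; python3 f.py;  python3 -m inch '[[0.25,0,0.05,0.1,0.2,0,1]]' >/dev/null; python3 f.py
```

```text
t 11.87 dock x,y 56.6 -1.3 z 39.0 head 166.44 tilt [ 0.49 -0.34] push 13.0 side 2.0 Fz -0.8 w 33.4
t 11.95 dock x,y 56.5 -1.3 z 39.0 head 166.4 tilt [ 0.56 -0.44] push 12.2 side 1.2 Fz -6.7 w 33.5
```

```bash
python3 -m inch '[[0.35,0,0.05,0.3,0.3,0,1]]' >/dev/null; python3 f.py;  python3 -m inch '[[0.4,0,0.03,0.2,0.3,0,1]]' >/dev/null; python3 f.py
```

```text
t 12.03 dock x,y 56.8 -1.3 z 39.2 head 166.34 tilt [ 0.55 -0.7 ] push 16.7 side 2.5 Fz -8.4 w 33.2
t 12.12 dock x,y 57.2 -1.2 z 39.5 head 166.3 tilt [ 0.59 -0.89] push 17.6 side 2.0 Fz -11.8 w 33.6
```

```bash
python3 -m inch '[[0.42,0,0.08,-0.4,0.3,0,1]]' >/dev/null; python3 f.py;  python3 -m inch '[[0.46,0,0.06,-0.3,0.3,0,1]]' >/dev/null; python3 f.py
```

```text
t 12.2 dock x,y 57.3 -1.3 z 39.4 head 166.28 tilt [ 0.82 -0.54] push 18.3 side -0.1 Fz -10.1 w 33.7
t 12.28 dock x,y 57.7 -1.4 z 39.4 head 166.23 tilt [ 1.06 -0.24] push 18.5 side 1.4 Fz -11.3 w 33.6
```

```bash
python3 - <<'E'
from h import *
import cv2
s=cam("side")["color"];t=cam("top")["color"];w=cam("wrist")["color"]
a=cv2.resize(s[135:210,190:315],(600,360),interpolation=cv2.INTER_CUBIC)
b=cv2.resize(w[60:384,100:420],(320,324))
b=cv2.resize(w,(400,300));
o=np.zeros((600,800,3),np.uint8);o[:360,:600]=a;o[360:600,:320]=cv2.resize(w,(320,240));o[360:600,330:690]=cv2.resize(t[120:250,170:365],(360,240))
cv2.imwrite("pics/c3.png",np.clip(o*1.3,0,255).astype(np.uint8))
E
python3 f.py
```

```text
t 12.43 dock x,y 57.4 -1.4 z 39.6 head 166.2 tilt [ 1.08 -0.23] push 17.8 side 1.7 Fz -12.0 w 33.4
```

View pics/c3.png

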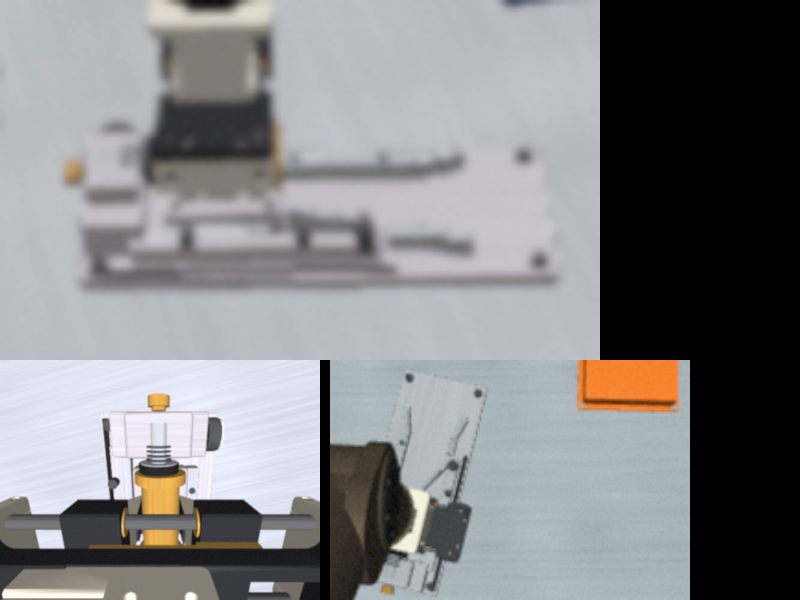

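```bash
python3 - <<'E'
from h import *
import cv2
s=cam("side")["color"];t=cam("top")["color"]
o=np.zeros((600,800,3),np.uint8);o[:,:400]=cv2.resize(t[155:215,205:245],(400,600),interpolation=cv2.INTER_CUBIC);o[:300,400:]=cv2.resize(s[172:194,222:272],(400,300),interpolation=cv2.INTER_CUBIC)
o[300:,400:]=cv2.resize(cv2.imread("pics/side0.png")[172:194,222:272],(400,300),interpolation=cv2.INTER_CUBIC)
cv2.imwrite("pics/c4.png",np.clip(o*1.3,0,255).astype(np.uint8))
E
```

```text
(no output)
```

View pics/c4.png

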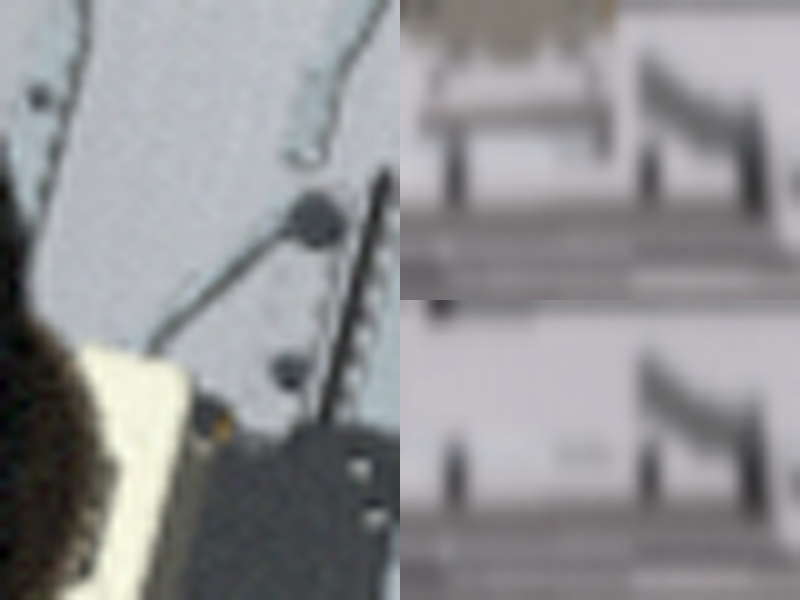

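The crops show the leaf shut: same slant as in the first image, with its free edge behind the carrier. I'll ease back now.

```bash
python3 f.py; python3 -m inch '[[-0.1,0,0,0,0.3,0,1],[-0.2,0,0,0,0.2,0,1]]'>/dev/null; python3 f.py; python3 -m inch '[[-0.3,0,0,0,0,0,1]]' >/dev/null; python3 f.py;python3 -m inch '[[-0.3,0,0,0,0,0,1]]' >/dev/null; python3 f.py
```

```text
t 12.53 dock x,y 57.4 -1.3 z 39.5 head 166.21 tilt [ 1.07 -0.24] push 18.7 side 0.4 Fz -12.1 w 33.1
t 12.7 dock x,y 52.8 -1.2 z 39.5 head 166.21 tilt [ 0.77 -0.2 ] push 3.4 side -1.0 Fz -8.7 w 33.3
t 12.78 dock x,y 50.6 -1.2 z 39.1 head 166.25 tilt [ 0.68 -0.2 ] push 3.1 side -0.7 Fz -7.0 w 33.5
t 12.87 dock x,y 48.8 -1.2 z 38.6 head 166.29 tilt [ 0.54 -0.21] push 1.0 side -0.4 Fz -6.0 w 33.3
```

```bash
python3 -m inch '[[-0.1,0,0.1,0,0.2,0,1]]' >/dev/null; python3 f.py;python3 -m inch '[[-0.1,0,0.1,0,0.2,0,1]]' >/dev/null; python3 f.py
```

```text
t 12.95 dock x,y 48.7 -1.2 z 38.3 head 166.31 tilt [ 0.22 -0.12] push -9.1 side 4.1 Fz 36.2 w 33.6
t 13.03 dock x,y 48.9 -1.2 z 38.3 head 166.32 tilt [-0.1 -0. ] push -6.0 side 2.2 Fz 22.9 w 33.4
```

```bash
python3 -m inch '[[0,0,-0.1,0,0,0,1]]' >/dev/null; python3 f.py;python3 -m inch '[[0,0,0,0,0,0,1]]' >/dev/null; python3 f.py
```

```text
t 13.12 dock x,y 49.5 -1.2 z 39.5 head 166.34 tilt [-0.18  0.02] push 3.2 side -0.3 Fz -10.0 w 33.2
t 13.2 dock x,y 49.9 -1.2 z 39.5 head 166.35 tilt [-0.22  0.03] push 3.7 side -0.5 Fz -8.7 w 33.2
```

```bash
python3 -m inch '[[-0.15,0,0.06,0,0,0,1]]' >/dev/null; python3 f.py;python3 -m inch '[[-0.05,0,0.05,0,0,0,1]]' >/dev/null; python3 f.py
```

```text
t 13.28 dock x,y 49.1 -1.2 z 38.6 head 166.37 tilt [-0.26  0.03] push 2.3 side 1.5 Fz -6.2 w 33.1
t 13.37 dock x,y 48.8 -1.2 z 38.4 head 166.38 tilt [-0.3   0.05] push -2.2 side 1.3 Fz 15.6 w 33.1
```

Carrier is on the floor and against the flap. Release.

```bash
python3 -m inch '[[0,0,-0.03,0,0,0,0.2],[0,0,0,0,0,0,0],[0,0,0,0,0,0,-0.3],[0,0,0,0,0,0,-0.5],[0,0,0,0,0,0,-0.5]]'>/dev/null; python3 f.py; python3 -m inch '[[0,0,0,0,0,0,-0.6],[0,0,0,0,0,0,-0.6],[0,0,0,0,0,0,-0.6]]'>/dev/null; python3 f.py
```

```text
t 13.78 dock x,y 50.6 -1.5 z 38.5 head 166.45 tilt [-0.48  0.09] push -0.8 side 0.1 Fz -0.1 w 59.0
t 14.03 dock x,y 51.0 -1.6 z 38.3 head 166.46 tilt [-0.52  0.09] push -0.8 side 0.9 Fz 0.4 w 73.2
```

```bash
python3 -m inch '[[0,0,-0.8,0,0,0,-0.6],[0,0,-1.5,0,0,0,-0.6],[0,0,-2.5,0,0,0,-0.6],[0,0,-3,0,0,0,-0.6],[0,0,-3,0,0,0,-0.6]]'; python3 -m inch '[[0,-3,-3,0,0,0,-0.6],[0,-4,0,0,0,0,-0.6],[0,-4,0,0,0,0,-0.6],[0,-4,0,0,0,0,-0.6],[0,-4,0,0,0,0,-0.6]]';python3 -m inch '[[0,-4,0,0,0,0,-0.6],[0,-2,0,0,0,0,-0.6],[0,0,0,0,0,0,-0.6]]'; python3 - <<'E'
from h import *
import cv2
sc=cam("side");tc=cam("top");s=sc["color"];t=tc["color"]
o=np.zeros((600,800,3),np.uint8);o[:,:410]=cv2.resize(t[120:252,175:265],(410,600),interpolation=cv2.INTER_CUBIC);o[:234,415:]=cv2.resize(s[150:204,195:310],(385,234)[:2],interpolation=cv2.INTER_CUBIC)
o[300:589,415:]=cv2.resize(t,(385,289),interpolation=cv2.INTER_AREA)
cv2.imwrite("pics/c5.png",np.clip(o*1.3,0,255).astype(np.uint8))
E
```

```text
time_s: 14.45
position: [0.5149, 0.1057, 0.1461]
eef_rot: [-0.369, -3.099, 0.009]
ft_force: [0.5, 0.4, 0.4]
grip_width: 0.802
time_s: 14.87
position: [0.4774, -0.0736, 0.1866]
eef_rot: [-0.344, -3.117, -0.003]
ft_force: [1.0, -0.6, -0.5]
grip_width: 0.801
time_s: 15.12
position: [0.4604, -0.1437, 0.1897]
eef_rot: [-0.362, -3.119, -0.001]
ft_force: [-0.2, -0.1, 0.4]
grip_width: 0.803
```

View pics/c5.png

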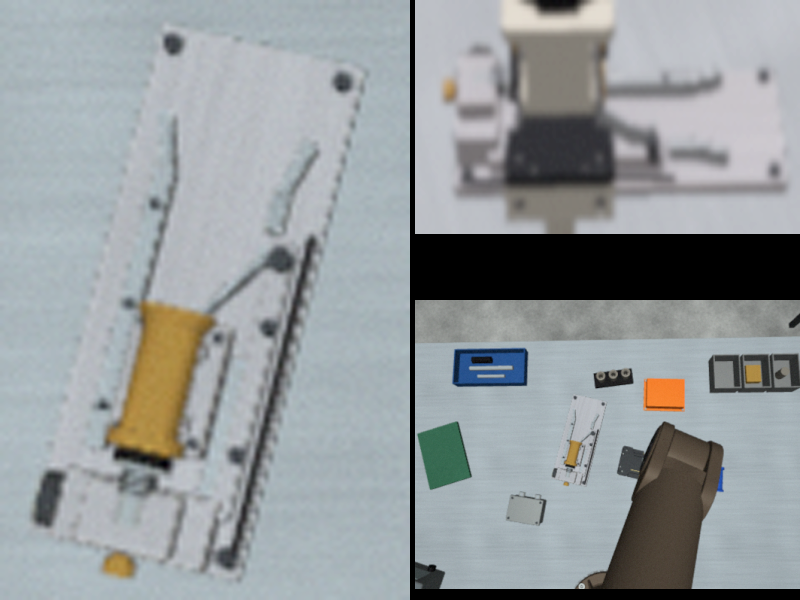

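The nozzle sits in the lane. The flap, from (280,258) to (212,308), is shut behind its rear edge. The seal bar is pressed: its row is now about 458, against 440 at the start. The sleeves, cover and junction box look unmoved, and the arm is clear.

```bash
python3 -c "
from workcell import env
print(env.close_job())"
```

```text
the job is handed in; nothing more can be done
None
```

The brass nozzle is loaded in the dock and held between the shut flap and the seal. I handed the job in at about 15 s of the 58 s allowed.

- **What I did:** I gripped the nozzle with its flange towards the seal and set the carrier down in the lane mouth. I then pushed it through the flap and against the seal. The highest push force I read was about 19 N, sampled at the end of each move. After two image crops showed the flap shut, I eased the carrier back about 8 mm onto it, let go and moved the arm clear.
- **Last checks:** The final picture shows the flap at its original slant behind the carrier and the flange on the seal. The seal is pressed roughly 9 mm by pixel estimate, against about 7 mm expected. The sleeves, cover and junction box look unmoved. The arm hid the toggle in that picture, but it never went down near it.
- **What disagreed:**
  - The first dock position, from the top camera, was about 6 mm off sideways from the wrist camera. The side view backed the wrist camera, so I used that.
  - While easing back I briefly pressed the carrier onto the lane floor with about 36 N on the wrist sensor, before relaxing it.

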